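# Unhook the socket bin from the lipped rack

## Task

Take the metal bin that holds the three sockets out of the bench rack: raise its front so that it tips back and clears the rack's front lip, draw it out, and set it down gently, flat, in the middle of the black rubber mat with the sockets still in it. The rack is thin sheet steel, so feel your way and never force the bin against it or push the rack with the gripper; leave the other bin and everything else on the bench where it is.

Things in the scene. Friction and masses are not known exactly. Their poses are not given: they have to be found in the camera images.
- rack: Blue sheet-steel bench rack, fixed, 240 wide, 138 deep, 95 to 115 mm high. Origin: middle of its underside; x points to its back, y across, z up; its open front faces -x. Two bays, centre lines at y = +52 and -52 mm; in each a bin rests on the shelf (top at z = 25 mm) with the rack's heading and its origin at x = 0. It is thin: it bends if the bin is pressed on it with more than 30 N in all.
- rack_front (a point): Fixed point at rack x = -60, y = 0, shelf height (z = 25 mm). Here stands a plain steel frame 5 mm thick, round-edged, with a window 54 mm high and 94 mm wide before each bay: lower lip, top rail. It is bolted on through upright slots, so its height is NOT known: the lip's top edge is anywhere from 4 to 18 mm above the shelf, the rail's lower edge always 54 mm above the lip's. Find it by feel.
- rack_flange (a point): Middle of the front edge of the flange at the rack's back: x = 50, y = 0, z = 80 mm in the rack; the flange runs from there back to x = 71. It hangs 3 mm over the rear rim of each bin, so a bin cannot be lifted level out of the lip: its front is raised and it tips about its rear bottom edge, with 12 mm free behind it. Once tipped enough, it is drawn out along its own tipped length.
- bin: The bin to take out, plain aluminium, 160 long, 84 wide, 0.4 to 0.55 kg with its sockets, in either bay. Origin: middle of the underside of its deep body; x to its back, y across, z up. Deep body x = -55 to +55 mm, 4 mm walls, inner floor z = 4, side walls 52 mm high. In front of it a finger pocket, x = -55 to -105, underside z = 26, floor z = 30, sticks out through the window over the lip.
- bin_panel (a point): Middle of the top edge of that bin's front panel: x = -101, y = 0, z = 64 mm in the bin. The panel closes the pocket in front: upright, 84 mm wide, 8 mm thick (along the bin's x), 38 mm high. Pinch it from above across the 8 mm, one finger down in the empty pocket (34 mm clear between panel and rack frame).
- bin_step (a point): Front lower edge of that bin's deep body, at x = -55, y = 0, z = 0 in the bin, 2.5 mm behind the lip at the start; the lip holds the bin in. This edge must be raised by the lip's unknown height at least, and at most 2 mm more: then the side walls (52 mm high) press on the rail from below.
- bin_mid (a point): Middle of the length and width of the bin with the sockets, at the height of its underside (x = -25 mm in the bin's frame).
- socket_a: Steel wrench socket, upright cylinder 26 mm across, 30 mm high, standing in the bin. Origin: middle of its underside.
- socket_b: Steel wrench socket, upright cylinder 24 mm across, 30 mm high, standing in the bin. Origin: middle of its underside.
- socket_c: Steel wrench socket, upright cylinder 21 mm across, 28 mm high, standing in the bin. Origin: middle of its underside.
- mat: Black rubber bench mat, 220 x 220 mm, 4 mm thick, fixed. Origin: middle of its underside.
- bolt_bin: The other bin, the same shape and size, with two bolts lying in it, in the other bay; stays where it is. Origin and axes as for the first bin.
- wrench: Combination wrench, 200 mm long, lying on the bench; stays where it is.
- screwdriver: Screwdriver lying on the bench; stays where it is.
- carton: White cardboard carton 75 x 50 x 45 mm on the bench; stays where it is.
- dish: Round steel dish 80 mm across, 28 mm high, on the bench; stays where it is.
- oil_can: Steel can 56 mm across, 90 mm high, on the bench; stays where it is.
- brush: Hand brush with wooden handle lying on the bench; stays where it is.

How it is judged:
By the outcome, as a careful person would: the job done as asked, in the order asked, and still so for the second after the job is handed in, with the robot touching nothing.
It also fails if it takes over 64 s, if anything falls off the work surface, if the arm or the gripper's body presses on something with over 40 N, if the wrist force passes 120 N, or if a joint passes its speed limit or range.

## Robot

A 6-joint arm with a two-finger parallel gripper is mounted at the origin on the work surface. World frame = base frame: x ahead of the robot, y to its left, z up, the work surface at z = 0. Lengths are in mm, angles in rad, forces in N, time in s.
With the tool pointing down it reaches from about 325 to 875 mm from the base axis. Payload 4.4 kg.
Tool frame: the origin (TCP) lies on the centre line of the jaws, within the pads' length; the fingertips stand ahead of it and the grasp point (between the pads) lies 6 mm ahead of it (ctrl.tcp_to_tips is the z of the fingertips in the tool frame, in mm); z points along the fingers, y is the direction in which the jaws open and shut (so a half turn about z gives the same grasp; the last joint's range is limited). The gripper opens to 85 mm and grips with 20 to 120 N. Pads are 22 mm wide; open, the fingers measure 114 mm over their backs; the gripper's body (76 mm by 85 mm) begins 54 mm behind the grasp point. The pads swing forward as they close: fully open they stand 13 mm farther back than shut.
Start: joints at [-1.264, 0.207, 1.542, -0, 1.393, -0.15], TCP at [253.609, -516.052, 256.282] pointing down, gripper open.
Joint ranges: [-2.73, 2.73], [-0.86, 2.22], [0.23, 2.46], [-1.11, 4.25], [0.08, 2.63], [-2.82, 2.82]. Speed limits (rad/s): [2.79, 2.79, 3.14, 3.14, 3.14, 3.14].

## Interface

Orientations are given as a 3x3 rotation matrix whose columns are the frame's x, y, z axes.
In Python, from plant import ctrl, sensors, optics gives the robot as it stands. Calls block until the motion is done:
- ctrl.move_ptp(position, orientation): joint-space move of the TCP to a pose.
- ctrl.move_l(position, rot=None, vel=150, threshold=None): straight line of the TCP; rot=None keeps the orientation; vel is the mean speed in mm/s. With threshold (N) it stops when the force on the tool has changed by that much, and returns True; else False.
- ctrl.set_joints(angles): joint-space move.
- ctrl.gripper_to(opening, force=None): finger opening in mm; force is the grip in N (None keeps the last); returns when the fingers have stopped.
- ctrl.hold(seconds).
- ctrl.solve_ik(position, orientation): joint angles nearest the present ones, or None.
- sensors.read_state(): the state.
- optics.grab_frame(name): name is "scene" or "top" or "wrist"; returns (picture, depth): 400x640x3 uint8, red, green, blue; 400x640 float32, mm along the optical axis (not along the pixel's ray), 0 where there is no reading.
- optics.camera_params(name): a dict with "mtx" (3x3 intrinsics, pixels), "k1" (the pictures are not rectified: a ray, as slopes to the right and down, at radius r is drawn at 1 + k1 r^2 times it, then the intrinsics apply), "R" (3x3) and "t" (3): a world point X has camera coordinates R X + t; the wrist camera has in their place "T_tool_cam" (4x4, takes a point from camera to tool coordinates, whose origin is the TCP and whose axes are the flange's). Camera axes: x right, y down, z forward; pixel columns grow to the right and rows downward; lengths in mm; the calibration is good to about 2 mm. A picture is of the moment at which its call begins: read the wrist's pose just before it. camera_params takes no time and is no camera call.
A pose or a line that the arm cannot do raises ctrl.MotionError and nothing moves.
- ctrl.finish_job(): hands the job in, once; it reports no verdict.
The state is a dict: "t": time; "q": joint angles; "qvel": joint speeds; "tau": joint torques, N m; "eef_pos": TCP position; "eef_rot": TCP orientation; "force": force on the tool from outside, world axes, zero at the start; "wrist_torque": the same for the moment, N m; "grip_width": finger opening in mm.
Only numpy, scipy, OpenCV 4.12 (cv2) and the standard library are available. Lean on these libraries where they do the work, as an engineer would, in place of code of your own. Each camera call takes 0.05 s, during which the arm holds its last target.

## Working session

There is one attempt and no reset: what is moved stays moved. The work goes in short steps, each a Python script; the robot and the scene stay as the last script left them, time stands still between calls to the robot, and variables do not carry over. Pictures are saved under pics/ and viewed, and the job is handed in when it is done.

```bash
ls; mkdir -p pics; python3 - <<'E'
from plant import ctrl,sensors,optics
import cv2
s=sensors.read_state();print(s['t'],s['force'],ctrl.tcp_to_tips)
for n in("scene","top"):
    p,d=optics.grab_frame(n);cv2.imwrite(f"pics/{n}0.png",p[:,:,::-1]);
    import numpy as np; np.save(f"pics/{n}0d.npy",d);print(n,optics.camera_params(n))
print(optics.camera_params("wrist"))
E
```

```text
pics
0.0 [-0.21295134 -0.17225898  0.45645547] 25.0
scene {'mtx': array([[458.15772625,   0.        , 318.18555403],
       [  0.        , 458.15772625, 195.9533307 ],
       [  0.        ,   0.        ,   1.        ]]), 'k1': -0.03341958326997579, 'R': array([[-2.76263898e-01,  9.61081769e-01, -3.03707494e-04],
       [ 6.83362779e-01,  1.96211080e-01, -7.03218689e-01],
       [-6.75791071e-01, -1.94481478e-01, -7.10973546e-01]]), 't': array([ 163.28843807, -305.89241397, 1662.93259597])}
top {'mtx': array([[475.12879196,   0.        , 318.791516  ],
       [  0.        , 475.12879196, 194.13285723],
       [  0.        ,   0.        ,   1.        ]]), 'k1': -0.1409383816105569, 'R': array([[-0.01206076, -0.99992001, -0.00380981],
       [-0.97668836,  0.01259702, -0.21429223],
       [ 0.21432308,  0.00113648, -0.97676216]]), 't': array([ -32.57496834,  567.58580324, 1552.49638044])}
{'mtx': array([[345.42540056,   0.        , 316.5422269 ],
       [  0.        , 345.42540056, 201.79565047],
       [  0.        ,   0.        ,   1.        ]]), 'k1': -0.048574387281412536, 'T_tool_cam': array([[-3.81029761e-04, -9.56601628e-01, -2.91398663e-01,
         7.44710342e+01],
       [ 9.99999894e-01, -4.39919288e-04,  1.36575047e-04,
        -2.42116031e-01],
       [-2.58839805e-04, -2.91398580e-01,  9.56601694e-01,
        -1.17077145e+02],
       [ 0.00000000e+00,  0.00000000e+00,  0.00000000e+00,
         1.00000000e+00]])}
```

View pics/scene0.png

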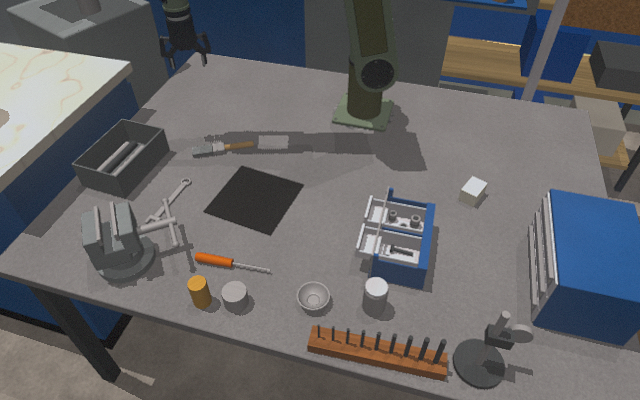

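View pics/top0.png

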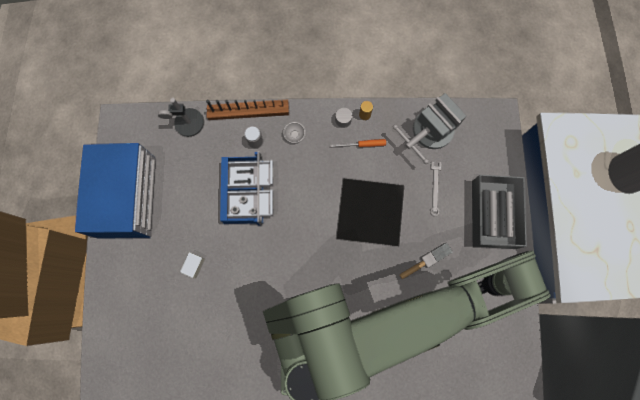

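The top view shows the rack at px (220–272, 157–222), open front facing right (world −y). The socket bin is the lower one, nearer the robot, and the mat is around (370, 212). I'll make a first estimate, then use the wrist camera for a closer look.

```bash
cat > h.py <<'E'
import numpy as np,cv2
from plant import ctrl,sensors,optics
def cam(name,st=None):
    c=optics.camera_params(name)
    if name=="wrist":
        T=c["T_tool_cam"];Rt=np.array(st["eef_rot"]);p=np.array(st["eef_pos"])
        Rc=Rt@T[:3,:3];o=Rt@T[:3,3]+p
        R=Rc.T;t=-R@o
    else: R,t=c["R"],c["t"]
    return c["mtx"],c["k1"],R,t
def rays(px,C):
    K,k,R,t=C
    n=cv2.undistortPoints(np.array(px,float).reshape(-1,1,2),K,np.array([k,0,0,0.])).reshape(-1,2)
    return np.c_[n,np.ones(len(n))]@R, -R.T@t
def plane(px,z,C):
    d,o=rays(px,C); return o+d*((z-o[2])/d[:,2])[:,None]
def dep(px,D,C):
    d,o=rays(px,C);px=np.array(px).reshape(-1,2).astype(int);z=D[px[:,1],px[:,0]]
    return o+d*z[:,None]
def proj(X,C):
    K,k,R,t=C
    X=np.array(X,float).reshape(-1,3)
    return cv2.projectPoints(X,cv2.Rodrigues(R)[0],t,K,np.array([k,0,0,0.]))[0].reshape(-1,2)
E
python3 - <<'E'
from h import *
p=cv2.imread("pics/top0.png");D=np.load("pics/top0d.npy");C=cam("top")
cv2.imwrite("pics/topcrop.png",cv2.resize(p[140:260,200:420],None,fx=3.6,fy=3.6,interpolation=cv2.INTER_CUBIC))
g=p.max(2)
m=((g<50)).astype(np.uint8);m[:160]=0;m[260:]=0;m[:,:320]=0;m[:,420:]=0
m=cv2.morphologyEx(m,cv2.MORPH_OPEN,np.ones((5,5)))
c=max(cv2.findContours(m,0,2)[0],key=cv2.contourArea)
r=cv2.minAreaRect(c);b=cv2.boxPoints(r);print(r,b);W=plane(b,4,C);print(W,W.mean(0))
hsv=cv2.cvtColor(p,cv2.COLOR_BGR2HSV)
m=cv2.inRange(hsv,(100,110,40),(130,255,255));m[:,:205]=0;m[:,280:]=0;m[:140]=0;m[240:]=0
ys,xs=np.where(m>0);P=dep(np.c_[xs,ys],D,C);print(len(P),P.min(0),P.max(0))
for lo,hi in((70,85),(88,120)):
    Q=P[(P[:,2]>lo)&(P[:,2]<hi)];print(len(Q),Q.min(0),Q.max(0))
    if len(Q)>5: print(cv2.minAreaRect(Q[:,:2].astype(np.float32)))
E
```

```text
((370.4474792480469, 211.95547485351562), (62.08805847167969, 60.71257400512695), 6.581944942474365) [[336.1285  238.55328]
 [343.08762 178.24088]
 [404.76645 185.35767]
 [397.80734 245.67007]]
[[ 421.89313849  -97.57350111    4.        ]
 [ 636.35332903 -126.47583742    4.        ]
 [ 607.69359914 -345.09845664    4.        ]
 [ 393.90555368 -310.41800845    4.        ]] [ 514.96140508 -219.89145091    4.        ]
752 [221.22576796 -41.48662727 -11.32154718] [ 724.12602542  313.25701781 1637.92484664]
448 [474.99872162 172.71738738  70.06396228] [700.21605067 295.20749312  84.9091687 ]
((587.6895751953125, 233.63160705566406), (225.46534729003906, 121.83106231689453), 0.41971349716186523)
37 [469.29674487 166.75531983  88.02844677] [707.67863985 292.206991   107.55996564]
((587.24951171875, 230.57449340820312), (238.3856964111328, 122.93174743652344), 1.1759392023086548)
```

View pics/topcrop.png

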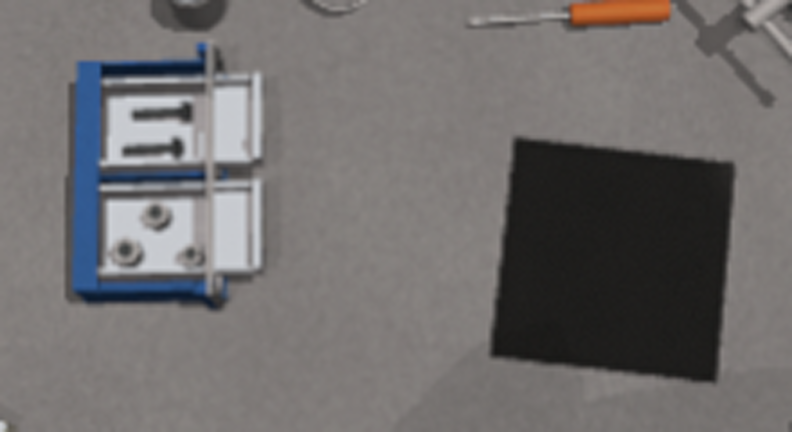

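```bash
cat >> h.py <<'E'
def rotview(a,yaw=0):
    s,c=np.sin(a),np.cos(a)
    R=np.array([[0,-1,0],[-c,0,s],[-s,0,-c]]).astype(float)
    cz,sz=np.cos(yaw),np.sin(yaw)
    return np.array([[cz,-sz,0],[sz,cz,0],[0,0,1]])@R
E
python3 - <<'E'
from h import *
print(sensors.read_state()['eef_rot'])
for a in(0,.3,.5,.6):
  for x in(560,):
    print(a,ctrl.solve_ik([x,40,240],rotview(a)))
for sg in(1,-1):
    print(ctrl.solve_ik([536,129,90],np.array([[sg,0,0],[0,-sg,0],[0,0,-1.]])),ctrl.solve_ik([515,-296,70],np.array([[sg,0,0],[0,-sg,0],[0,0,-1.]])))
E
```

```text
[[ 8.97478503e-01  4.41057764e-01 -6.20694549e-04]
 [ 4.41058085e-01 -8.97476362e-01  1.98628753e-03]
 [ 3.19008850e-04 -2.05641271e-03 -9.99997835e-01]]
0 None
0.3 None
0.5 [-0.32800621  0.24061078  1.6117573   0.47343808  1.47516806  2.72279849]
0.6 [-0.36928382  0.26632118  1.61327824  0.55556719  1.51409705  2.66792872]
[ 7.91794177e-02  3.51836500e-01  1.73618196e+00 -4.44089210e-16
  1.05357419e+00  1.64997574e+00] [-6.67282890e-01  4.57392505e-01  1.63347131e+00 -4.44089210e-16
  1.05072884e+00  9.03513437e-01]
[ 7.91794177e-02  3.51836500e-01  1.73618196e+00 -4.44089210e-16
  1.05357419e+00 -1.49161691e+00] [-6.67282890e-01  4.57392505e-01  1.63347131e+00 -4.44089210e-16
  1.05072884e+00 -2.23807922e+00]
```

```bash
python3 - <<'E'
from h import *
ctrl.move_ptp([560,45,235],rotview(.6))
s=sensors.read_state();p,d=optics.grab_frame("wrist");print(s['t'],s['eef_pos'])
cv2.imwrite("pics/w1.png",p[:,:,::-1]);np.save("pics/w1d.npy",d);import pickle;pickle.dump(s,open("pics/w1.pkl","wb"))
E
```

```text
2.4917 [560.11181053  44.49381561 235.03189048]
```

View pics/w1.png

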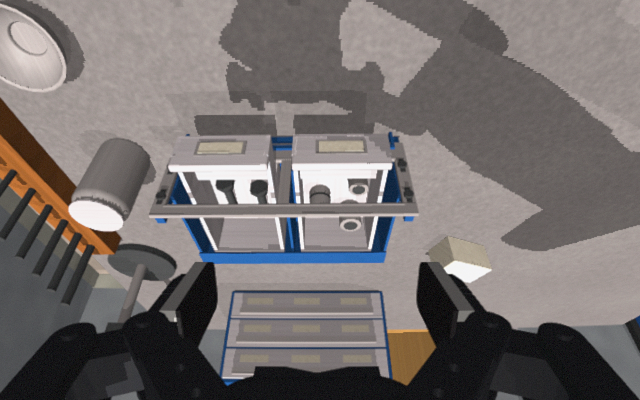

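```bash
python3 - <<'E'
from h import *
p=cv2.imread("pics/w1.png")[125:270,145:425]
cv2.imwrite("pics/w1c.png",cv2.rotate(cv2.resize(p,None,fx=2.8,fy=2.8,interpolation=cv2.INTER_CUBIC),cv2.ROTATE_180))
E
```

```text
(no output)
```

View pics/w1c.png

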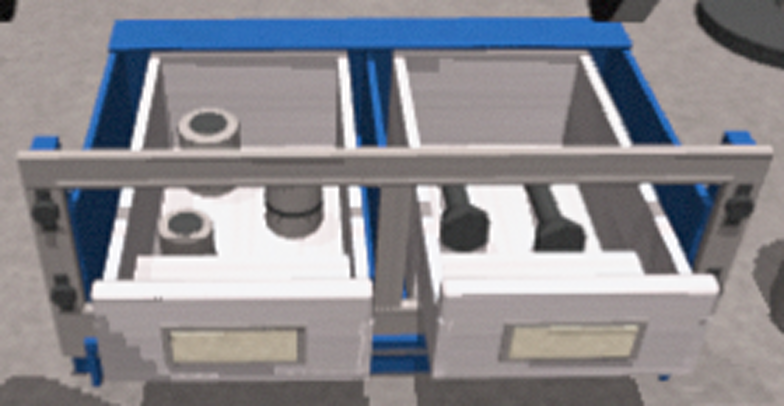

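```bash
python3 - <<'E'
from h import *
import pickle
C=cam("wrist",pickle.load(open("pics/w1.pkl","rb")));D=np.load("pics/w1d.npy")
f=lambda L:[(145+(784-u)/2.8-.5,125+(406-v)/2.8-.5) for u,v in L]
def show(n,L,z): 
    W=plane(f(L),z,C);print(n,W.round(1).tolist(), dep(f(L),D,C).round(0).tolist())
show("panel sock front/top L R",[(93,299),(371,297)],89)
show("panel sock rear/top L R",[(97,282),(370,282)],89)
show("panel bolt front L R",[(441,294),(717,291)],89)
show("flange front",[(112,48),(630,45)],80)
show("flange back",[(118,20),(622,20)],80)
# rail depth points: whole column profile
for u in(200,300,520,640):
    for v in(145,150,155,160,165,170,175,180,184,188,192):
        print(u,v,dep(f([(u,v)]),D,C).round(1)[0])
E
```

```text
panel sock front/top L R [[499.3, 116.5, 89.0], [580.3, 117.4, 89.0]] [[499.0, 118.0, 87.0], [580.0, 119.0, 88.0]]
panel sock rear/top L R [[499.3, 123.6, 89.0], [580.4, 123.7, 89.0]] [[499.0, 124.0, 88.0], [580.0, 124.0, 88.0]]
panel bolt front L R [[600.9, 118.6, 89.0], [683.2, 119.6, 89.0]] [[602.0, 123.0, 85.0], [709.0, 161.0, 48.0]]
flange front [[479.4, 275.4, 80.0], [701.6, 278.6, 80.0]] [[480.0, 272.0, 82.0], [700.0, 274.0, 83.0]]
flange back [[478.3, 299.9, 80.0], [703.9, 300.8, 80.0]] [[480.0, 293.0, 84.0], [606.0, 40.0, 222.0]]
200 145 [518.5 237.6  56.4]
200 150 [527.8 164.5 107.5]
200 155 [528.1 161.5 107.8]
200 160 [527.9 161.6 105.8]
200 165 [527.8 162.1 103.4]
200 170 [527.7 161.3 102. ]
200 175 [527.5 161.7  99.7]
200 180 [527.4 161.7  97.6]
200 184 [527.3 161.4  96.3]
200 188 [517.1 237.7  33.8]
200 192 [516.7 238.9  30.6]
300 145 [559.5 275.8  28.6]
300 150 [559.6 164.3 107.7]
300 155 [559.6 162.1 107.4]
300 160 [559.6 161.8 105.6]
300 165 [559.6 161.1 104.2]
300 170 [559.6 162.1 101.4]
300 175 [559.6 161.7  99.7]
300 180 [559.6 162.3  97.2]
300 184 [559.6 161.3  96.3]
300 188 [559.5 211.4  54.8]
300 192 [559.5 211.3  52.8]
520 145 [660.4 275.4  29.1]
520 150 [629.4 163.5 108.4]
520 155 [629.1 161.7 107.8]
520 160 [629.8 163.2 104.7]
520 165 [630.  163.  102.8]
520 170 [630.6 163.9 100.1]
520 175 [630.4 162.3  99.2]
520 180 [630.7 162.3  97.3]
520 184 [655.3 246.3  29.2]
520 188 [655.3 245.3  27.8]
520 192 [654.4 241.2  28.8]
640 145 [669.  167.2 107.7]
640 150 [668.5 165.1 107.3]
640 155 [668.2 163.5 106.5]
640 160 [668.2 162.5 105.2]
640 165 [669.2 163.7 102.3]
640 170 [669.8 164.2  99.9]
640 175 [670.  163.5  98.4]
640 180 [670.1 162.7  97. ]
640 184 [680.5 184.9  77.7]
640 188 [680.8 184.7  76.1]
640 192 [680.  182.2  76.3]
```

Seen upright from the front, the socket bin is on the left. Its panel's top edge runs from x≈499 to 580 at y≈117–125. The rail's lower edge is at z≈95.5–96.5, so the lip should be about 16.5–18 mm above the shelf, to be confirmed by feel. Next is a close view from the grasp orientation.

```bash
cat >> h.py <<'E'
YAW=0.014
def Rz(a):c,s=np.cos(a),np.sin(a);return np.array([[c,-s,0],[s,c,0],[0,0,1.]])
RD=np.diag([1.,-1,-1])
E
python3 - <<'E'
from h import *
import pickle
ctrl.gripper_to(40)
ctrl.move_ptp([539,121,190],Rz(YAW)@RD)
s=sensors.read_state();p,d=optics.grab_frame("wrist");print(s['t'],s['eef_pos'],s['grip_width'],s['force'])
cv2.imwrite("pics/w2.png",p[:,:,::-1]);np.save("pics/w2d.npy",d);pickle.dump(s,open("pics/w2.pkl","wb"))
E
```

```text
4.0333 [539.03032299 120.83187161 190.0061854 ] 39.88604898102439 [-0.20841615  0.22854215  0.12236224]
```

View pics/w2.png

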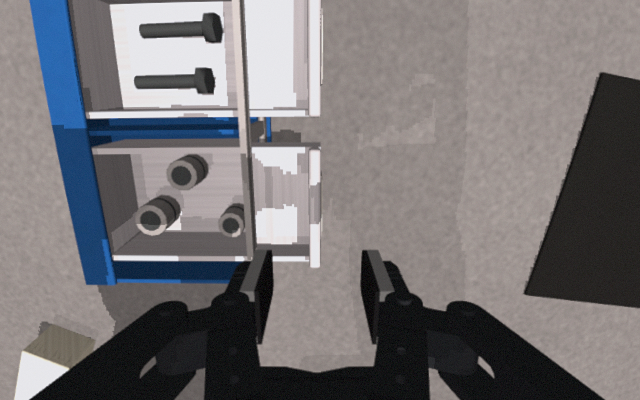

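```bash
python3 - <<'E'
from h import *
import pickle
C=cam("wrist",pickle.load(open("pics/w2.pkl","rb")));D=np.load("pics/w2d.npy")
p=cv2.imread("pics/w2.png")
for r in(160,180,200,220,240,260): print(r,p[r,300:330].max(1))
cv2.imwrite("pics/w2c.png",cv2.resize(p[130:280,230:340],None,fx=4,fy=4,interpolation=cv2.INTER_NEAREST))
Wp=dep([(314,r) for r in range(150,266,10)],D,C);print(Wp.round(1))
E
```

```text
160 [161 163 167 162 160 160 161 161 134 182 214 232 231 235 235 235 235 236
 232 224 161 144 146 147 145 141 141 144 149 151]
180 [181 184 184 184 180 180 180 182 142 191 225 233 232 234 236 236 234 235
 234 223 154 132 140 141 145 144 147 143 142 143]
200 [178 179 180 179 178 177 177 182 155 143 161 174 178 177 161 154 151 153
 143 135 102 129 154 146 145 141 140 139 142 144]
220 [178 175 177 178 174 175 172 175 176 140 160 170 177 177 158 153 155 154
 143 130 125 198 179 156 155 156 158 158 160 158]
240 [154 151 147 153 151 150 151 153 150 149 214 231 236 235 236 234 233 232
 233 224 128 151 153 149 152 152 154 153 151 155]
260 [235 235 236 236 238 226 228 228 225 161 204 232 235 235 235 236 235 235
 232 224 138 151 153 153 154 153 156 156 154 155]
[[581.  123.2  87.8]
 [574.5 123.2  87.5]
 [568.2 123.1  88.4]
 [561.7 123.   89. ]
 [554.7 123.   87.8]
 [548.2 122.9  89. ]
 [541.  122.8  88.3]
 [533.9 122.8  88.2]
 [526.7 122.7  88.2]
 [518.9 122.6  87.3]
 [512.3 122.5  89.4]
 [504.3 122.5  88.5]]
```

View pics/w2c.png

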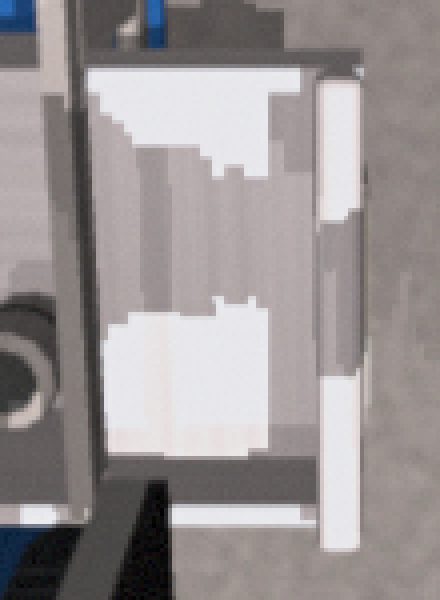

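```bash
python3 - <<'E'
from h import *
import pickle
C=cam("wrist",pickle.load(open("pics/w2.pkl","rb")));D=np.load("pics/w2d.npy")
print(plane([(309.0,155),(309.7,262),(319.4,155),(319.5,262),(314,149),(314,267)],88.5,C).round(1))
# frame rail near/far
c=lambda L:[(230+u/4-.5,130+v/4-.5) for u,v in L]
print(plane(c([(40,50),(78,50),(66,510),(95,510)]),108,C).round(1))
print(proj([[539,121,89],[539,121,70]],C))
for r in range(135,260,15): print(r,dep([(u,r) for u in range(240,256,3)],D,C).round(0)[:,1:].tolist())
E
```

```text
[[577.8 126.4  88.5]
 [502.7 125.5  88.5]
 [577.9 119.8  88.5]
 [502.8 118.6  88.5]
 [581.7 123.2  88.5]
 [498.8 122.4  88.5]]
[[588.1 166.  108. ]
 [588.2 160.5 108. ]
 [515.5 165.7 108. ]
 [515.6 161.  108. ]]
[[316.71553543 213.20146338]
 [316.71402135 204.66515536]]
135 [[166.0, 107.0], [164.0, 109.0], [163.0, 106.0], [163.0, 96.0], [163.0, 87.0], [162.0, 76.0]]
150 [[166.0, 107.0], [165.0, 106.0], [162.0, 108.0], [162.0, 99.0], [165.0, 76.0], [163.0, 76.0]]
165 [[184.0, 28.0], [165.0, 107.0], [163.0, 108.0], [162.0, 102.0], [170.0, 53.0], [167.0, 53.0]]
180 [[185.0, 29.0], [165.0, 107.0], [163.0, 107.0], [162.0, 104.0], [162.0, 97.0], [168.0, 54.0]]
195 [[186.0, 28.0], [166.0, 107.0], [164.0, 108.0], [162.0, 107.0], [162.0, 99.0], [168.0, 53.0]]
210 [[182.0, 46.0], [181.0, 41.0], [164.0, 107.0], [162.0, 107.0], [162.0, 101.0], [169.0, 54.0]]
225 [[180.0, 56.0], [178.0, 56.0], [165.0, 106.0], [163.0, 107.0], [162.0, 104.0], [161.0, 96.0]]
240 [[183.0, 48.0], [181.0, 48.0], [165.0, 109.0], [163.0, 108.0], [162.0, 106.0], [162.0, 97.0]]
255 [[177.0, 76.0], [175.0, 75.0], [173.0, 75.0], [164.0, 107.0], [162.0, 107.0], [147.0, 175.0]]
```

```bash
python3 - <<'E'
from h import *
R=Rz(YAW)@RD
f=lambda: (lambda s:print(round(s['t'],2),s['eef_pos'].round(2) if hasattr(s['eef_pos'],'round') else s['eef_pos'],np.round(s['force'],1),np.round(s['wrist_torque'],2),round(s['grip_width'],1)))(sensors.read_state())
ctrl.gripper_to(25,force=30)
ctrl.move_l([540.2,122.8,120],R,vel=120)
f()
print(ctrl.move_l([540.2,122.8,87],R,vel=40,threshold=4));f()
s=sensors.read_state();p,d=optics.grab_frame("wrist");cv2.imwrite("pics/w3.png",p[:,:,::-1])
E
```

```text
5.12 [540.74 122.84 120.5 ] [-0.4 -0.4  0.6] [ 0.01 -0.02 -0.01] 24.7
True
5.88 [539.53 122.86  88.02] [-0.2 -1.1  4.9] [0.17 0.17 0.04] 25.1
```

View pics/w3.png

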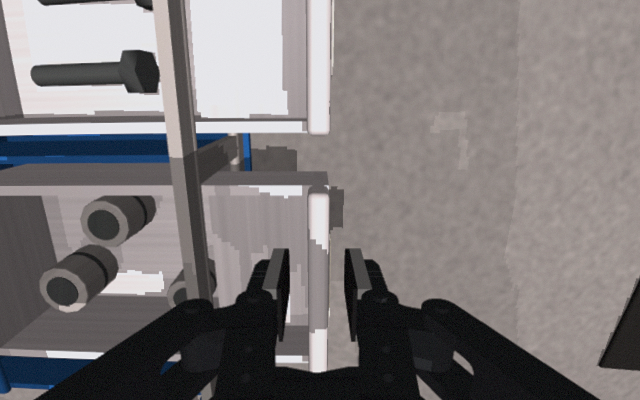

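```bash
cat >> h.py <<'E'
def f(tag=""):
    s=sensors.read_state();print(tag,round(s['t'],2),np.round(s['eef_pos'],2),np.round(s['force'],1),np.round(s['wrist_torque'],2),round(s['grip_width'],1));return s
E
python3 - <<'E'
from h import *
f();ctrl.hold(.1);f()
E
```

```text
5.92 [539.51 122.86  88.01] [-0.1 -0.2  4.8] [0.14 0.16 0.04] 25.0
 6.03 [539.52 122.88  88.04] [-1.8 -0.2  5.3] [0.17 0.14 0.04] 25.4
```

The wrist force is a steady 5 N at about +y 32–38 mm, so the gripper's knuckle is resting on the rail. In the picture it sits at (195, 310), right over the rail. I'll back up, narrow the opening and grip a little higher.

```bash
python3 - <<'E'
from h import *
R=Rz(YAW)@RD
ctrl.move_l([540.2,122.6,94],R,vel=40);f("up")
ctrl.gripper_to(16);f("narrow")
print(ctrl.move_l([540.2,122.6,89.5],R,vel=20,threshold=3));f()
ctrl.hold(.1);f()
E
```

```text
up 6.35 [540.34 122.6   94.1 ] [1.3 0.  0.4] [ 0.   -0.    0.02] 25.1
narrow 6.61 [539.96 122.59  93.7 ] [-0.5 -0.5  0.1] [ 0.03 -0.01 -0.03] 16.2
False
 6.98 [539.93 122.57  89.15] [ 0.4  0.3 -0.2] [0.02 0.05 0.02] 15.8
 7.08 [540.2  122.57  89.44] [0.5 0.1 0.7] [0.05 0.01 0.02] 16.2
```

```bash
python3 - <<'E'
from h import *
ctrl.gripper_to(0,force=40);f()
ctrl.gripper_to(0,force=110);f()
ctrl.hold(.1);f()
E
```

```text
7.31 [540.35 122.54  89.66] [ 0.4 -0.9 -0.5] [-0.02 -0.03  0.03] 7.2
 7.53 [540.4  122.51  89.84] [-0.8 -0.7  2.9] [-0.11  0.07  0.06] 5.4
 7.62 [540.4  122.52  89.84] [-0.4 -1.   2.7] [-0.11  0.09  0.02] 5.3
```

```bash
cat >> h.py <<'E'
import json
P0=np.array([540.35,122.52,89.75]); E_=np.array([-np.sin(YAW),np.cos(YAW),0]);Z_=np.array([0,0,1.])
def pose(h,s=0,dz=0):
    th=np.arcsin(h/110); c,sn=np.cos(th),np.sin(th)
    u=-156*c+(P0[2]-25)*sn - s*c; w=156*sn+(P0[2]-25)*c+s*sn
    piv=P0+156*E_; piv[2]=25
    ax=Rz(YAW)@np.array([1,0,0])
    R=cv2.Rodrigues(-th*ax)[0]@Rz(YAW)@RD
    return piv+u*E_+(w+dz)*Z_,R
E
python3 - <<'E'
from h import *
for h in(1,2,3,5):
    p,R=pose(h); print(ctrl.move_l(p,R,vel=15,threshold=8));f(h)
E
```

```text
False
1 7.89 [540.23 123.08  90.92] [ 0.7 -1.7 -0.3] [-0.05 -0.07 -0.  ] 5.8
False
2 8.14 [540.23 123.82  92.45] [ 0.2 -1.3 -2. ] [-0.08 -0.04  0.02] 5.9
False
3 8.39 [540.25 124.51  93.97] [-0.  -0.2 -1.4] [-0.01 -0.05 -0.03] 5.8
False
5 8.75 [540.23 125.8   96.81] [-0.3 -0.9 -1.1] [ 0.03 -0.02  0.01] 5.6
```

```bash
python3 - <<'E'
from h import *
for h in(7.5,10,12,13):
    p,R=pose(h); print(ctrl.move_l(p,R,vel=18,threshold=8));f(h)
ctrl.hold(.15);f()
p,R=pose(13,6);print(ctrl.move_l(p,R,vel=10,threshold=4));f('probe');print(p)
s=sensors.read_state();p,d=optics.grab_frame("wrist");cv2.imwrite("pics/w4.png",p[:,:,::-1])
E
```

```text
False
7.5 9.12 [540.29 127.46 100.33] [ 0.2  0.1 -1.6] [0.08 0.03 0.02] 5.6
False
10 9.48 [540.29 129.14 103.76] [ 0.4 -0.3 -2. ] [0.1  0.03 0.03] 5.5
False
12 9.81 [540.32 130.59 106.52] [ 0.1 -0.1 -2.5] [ 0.07  0.05 -0.  ] 6.2
False
13 10.06 [540.26 131.26 107.81] [ 0.5 -0.4 -2.1] [0.06 0.02 0.02] 5.6
 10.21 [540.23 131.22 107.75] [-0.2 -0.8 -1.3] [ 0.08 -0.02  0.05] 5.8
True
probe 10.66 [539.64 127.58 107.16] [ 1.9 -0.3 -0.3] [ 0.18 -0.25 -0.09] 5.9
[540.31097525 125.30729997 108.44168478]
```

View pics/w4.png

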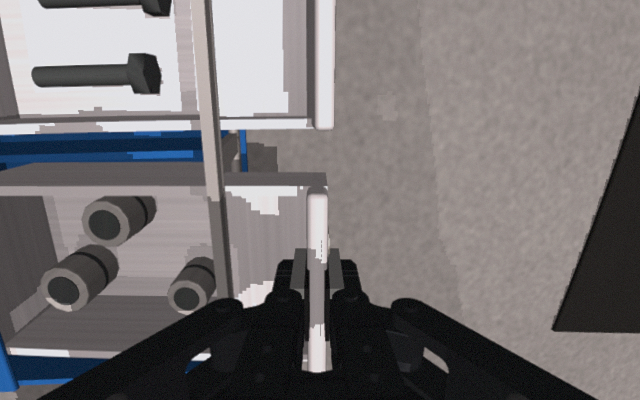

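```bash
python3 - <<'E'
from h import *
f();ctrl.hold(.1);f()
def probe(h,s1=7):
    p,R=pose(h,1.5);ctrl.move_l(p,R,vel=25);ctrl.hold(.1);a=f(f'h{h}')
    p,R=pose(h,s1);r=ctrl.move_l(p,R,vel=10,threshold=4);ctrl.hold(.08);b=f(r)
    print('s=',(a['eef_pos'][1]-b['eef_pos'][1])/np.cos(np.arcsin(h/110))+1.5,'dF',np.round(np.array(b['force'])-a['force'],1))
    return r
probe(13);probe(14.5)
E
```

```text
10.71 [539.52 127.52 106.94] [ 1.5 -0.8 -0.1] [ 0.2  -0.31 -0.11] 5.7
 10.81 [539.5  127.51 106.84] [ 0.6 -1.5  0.5] [ 0.1  -0.34 -0.12] 5.8
h13 11.18 [539.92 129.64 107.63] [-0.3 -2.3 -0.3] [-0.18 -0.13 -0.03] 5.7
True 11.64 [539.3  127.41 106.79] [ 1.  -0.4  0.2] [ 0.15 -0.32 -0.06] 5.9
s= 3.747264431646159 dF [1.3 1.9 0.4]
h14.5 12.1 [539.87 131.08 109.62] [ 0.5 -0.5 -1.6] [ 0.06 -0.05  0.03] 6.2
True 12.62 [539.46 127.89 109.27] [1.4 0.9 1.1] [ 0.43 -0.21 -0.02] 6.0
s= 4.71368030911923 dF [0.9 1.4 2.7]
```

```bash
cat >> h.py <<'E'
def probe(h,s1=7.5,s0=1.5,thr=4):
    p,R=pose(h,s0);ctrl.move_l(p,R,vel=25);ctrl.hold(.1);a=f(f'h{h}')
    p,R=pose(h,s1);r=ctrl.move_l(p,R,vel=10,threshold=thr);ctrl.hold(.08);b=f(r)
    print('s=',(a['eef_pos'][1]-b['eef_pos'][1])/np.cos(np.arcsin(h/110))+s0,'dF',np.round(np.array(b['force'])-a['force'],1))
    return r
E
python3 - <<'E'
from h import *
for h in (15.7,16.7,17.7):
    if not probe(h): break
E
```

```text
h15.7 13.09 [539.8  131.82 111.15] [ 0.4 -0.8 -1.8] [-0.02 -0.03  0.01] 5.6
False 13.93 [540.14 125.75 112.31] [-0.4 -0.1 -3.6] [-0.13  0.03 -0.02] 5.6
s= 7.632637325179758 dF [-0.7  0.7 -1.8]
```

Contacts at h=13 (s=3.7 mm) and 14.5 (on the rounded edge), and free at 15.7. That puts the lip at about 15 mm, so I'm drawing the bin out along its tipped length in guarded steps.

```bash
python3 - <<'E'
from h import *
h=16.0
for s in (10,15,22,30):
    p,R=pose(h,s);r=ctrl.move_l(p,R,vel=18,threshold=4);f((s,r));print(np.round(p,2))
    if r: break
E
```

```text
(10, False) 14.21 [540.3  123.6  113.14] [-0.2  0.3 -4.3] [-0.14 -0.03  0.05] 5.6
[540.33 123.7  113.21]
(15, False) 14.63 [540.45 118.62 114.  ] [-0.4 -0.2 -4.2] [-0.2  -0.01 -0.02] 5.9
[540.4  118.76 113.93]
(22, False) 15.18 [540.52 111.74 115.  ] [ 0.8 -1.2 -4.6] [-0.15  0.01  0.01] 5.9
[540.5  111.83 114.95]
(30, False) 15.77 [540.64 103.85 116.14] [-0.3 -0.3 -4.1] [-0.2   0.04  0.02] 6.0
[540.61 103.92 116.12]
```

```bash
python3 - <<'E'
from h import *
h=16.0
for s in (45,60):
    p,R=pose(h,s);r=ctrl.move_l(p,R,vel=25,threshold=4);f((s,r));print(np.round(p,2))
    if r: break
p,d=optics.grab_frame("scene");cv2.imwrite("pics/s5.png",cv2.resize(p[150:310,330:460,::-1],None,fx=3.6,fy=3.6,interpolation=cv2.INTER_CUBIC))
p,d=optics.grab_frame("wrist");cv2.imwrite("pics/w5.png",p[:,:,::-1])
E
```

```text
(45, False) 16.52 [540.82  89.05 118.32] [ 0.3  0.6 -3.9] [-0.16 -0.03 -0.  ] 5.9
[540.82  89.08 118.3 ]
(60, False) 17.27 [541.05  74.2  120.51] [-0.1  0.2 -4.4] [-0.2   0.02  0.04] 5.7
[541.03  74.24 120.48]
```

View pics/s5.png

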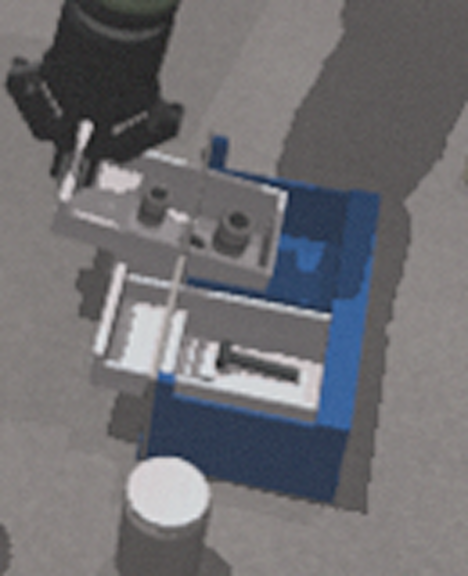

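View pics/w5.png

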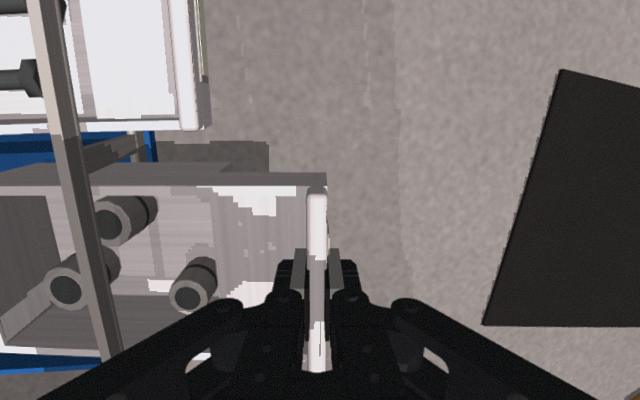

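The bin is sliding through the window at a stable 4.3 N, and the sockets are standing in the same pixels as before, about (190, 285) and (120, 215). Continuing.

```bash
python3 - <<'E'
from h import *
h=16.0
for s in (80,100,115,130,150):
    p,R=pose(h,s);r=ctrl.move_l(p,R,vel=35,threshold=4);f((s,r))
    if r: break
ctrl.hold(.1);f()
p,d=optics.grab_frame("scene");cv2.imwrite("pics/s6.png",cv2.resize(p[120:310,250:460,::-1],None,fx=3,fy=3,interpolation=cv2.INTER_CUBIC))
E
```

```text
(80, False) 18.09 [541.3   54.36 123.41] [-0.7 -0.1 -4. ] [-0.18 -0.02 -0.07] 5.8
(100, False) 18.82 [541.55  34.59 126.31] [ 0.5 -0.3 -5.1] [-0.19 -0.04  0.02] 6.1
(115, False) 19.39 [541.78  19.67 128.49] [-0.3  0.  -3.6] [-0.19 -0.01  0.01] 5.7
(130, False) 19.97 [542.01   4.81 130.71] [-0.8 -0.3 -3.7] [-0.15 -0.01 -0.06] 5.7
(150, False) 20.69 [542.22 -14.88 133.54] [-0.3 -0.4 -4.2] [-0.16 -0.02 -0.03] 5.6
 20.79 [542.21 -14.67 133.51] [ 0.8  0.3 -5.7] [-0.16 -0.   -0.02] 5.4
```

View pics/s6.png

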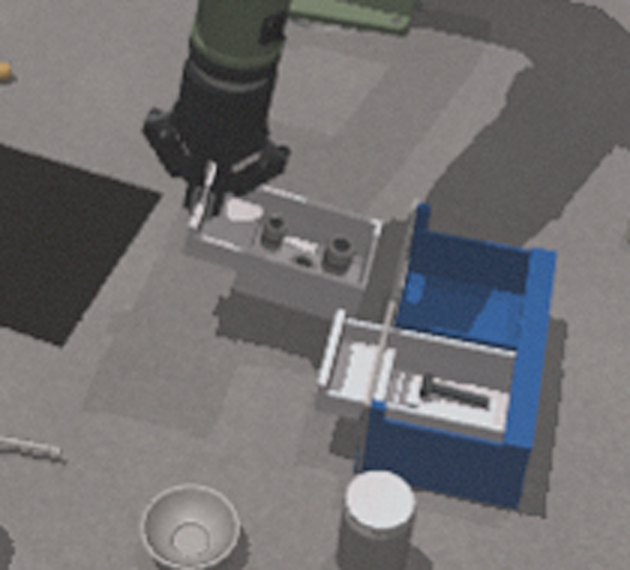

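```bash
python3 - <<'E'
from h import *
p=cv2.imread("pics/scene0.png");C=cam("scene")
m=(p.max(2)<50).astype(np.uint8);m[:160]=0;m[240:]=0;m[:,:195]=0;m[:,310:]=0
m=cv2.morphologyEx(m,cv2.MORPH_OPEN,np.ones((3,3)))
c=max(cv2.findContours(m,0,2)[0],key=cv2.contourArea)
W=plane(c.reshape(-1,2),4,C)[:,:2].astype(np.float32);print(cv2.minAreaRect(W),cv2.approxPolyDP(c,6,True).reshape(-1,2).tolist())
p=cv2.imread("pics/top0.png");C=cam("top")
m=(p.max(2)<50).astype(np.uint8);m[:160]=0;m[260:]=0;m[:,:320]=0;m[:,420:]=0
m=cv2.morphologyEx(m,cv2.MORPH_OPEN,np.ones((5,5)))
c=max(cv2.findContours(m,0,2)[0],key=cv2.contourArea)
print(cv2.minAreaRect(plane(c.reshape(-1,2),4,C)[:,:2].astype(np.float32)))
E
```

```text
Traceback (most recent call last):
ValueError: max() iterable argument is empty
```

```bash
python3 - <<'E'
from h import *
for n,th,b in(("scene",70,(160,240,195,310)),("top",50,(160,260,320,420))):
    p=cv2.imread(f"pics/{n}0.png");C=cam(n)
    k=np.zeros(p.shape[:2],np.uint8);k[b[0]:b[1],b[2]:b[3]]=1
    m=(p.max(2)<th).astype(np.uint8)*k;print(m.sum())
    m=cv2.morphologyEx(m,cv2.MORPH_OPEN,np.ones((3,3)))
    c=max(cv2.findContours(m,0,2)[0],key=cv2.contourArea)
    print(cv2.minAreaRect(plane(c.reshape(-1,2),4,C)[:,:2].astype(np.float32)))
E
```

```text
3889
((520.6328125, -215.55274963378906), (217.8310546875, 217.6807098388672), 82.45075988769531)
3708
((515.3668823242188, -218.71200561523438), (215.22145080566406, 216.36476135253906), 82.34005737304688)
```

```bash
python3 - <<'E'
from h import *
p,R=pose(16,172);ctrl.move_l(p,R,vel=50)
p[2]=150;ctrl.move_l(p,Rz(YAW)@RD,vel=25);f('level')
ym=-.133
ctrl.move_l([508,-292,115],Rz(ym)@RD,vel=85);ctrl.hold(.2);s=f('over')
p,d=optics.grab_frame("wrist");cv2.imwrite("pics/w7.png",p[:,:,::-1]);np.save("pics/w7d.npy",d);import pickle;pickle.dump(s,open("pics/w7.pkl","wb"))
p,d=optics.grab_frame("top");cv2.imwrite("pics/t7.png",p[:,:,::-1])
p,d=optics.grab_frame("scene");cv2.imwrite("pics/s7.png",cv2.resize(p[80:260,160:400,::-1],None,fx=3.3,fy=3.3,interpolation=cv2.INTER_CUBIC))
E
```

```text
level 22.12 [542.35 -36.48 149.79] [-0.5  0.1 -4.4] [-0.35 -0.05  0.  ] 6.1
over 25.52 [ 508.01 -291.89  114.99] [ 1.1  0.3 -3.6] [-0.38  0.05 -0.05] 5.8
```

View pics/w7.png

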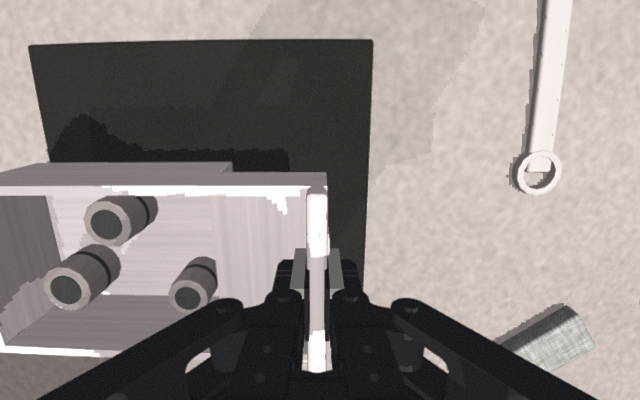

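View pics/s7.png

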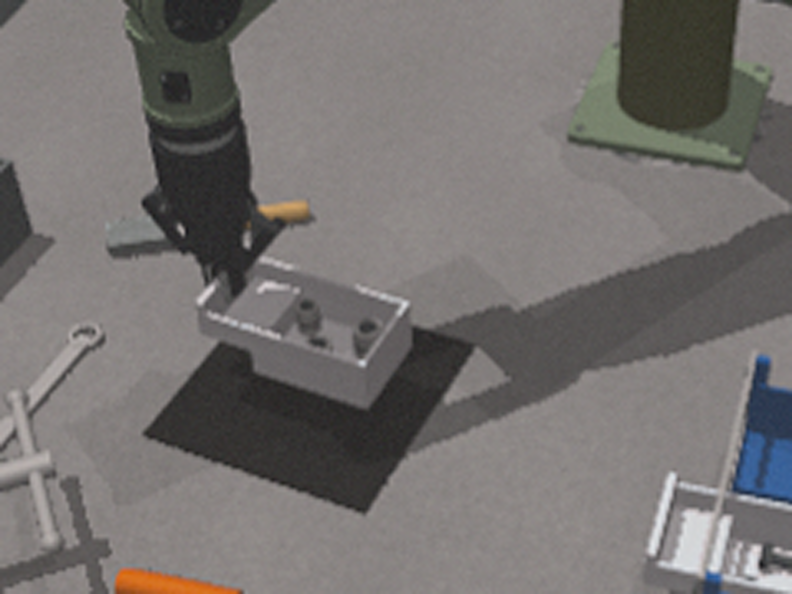

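```bash
python3 - <<'E'
from h import *
import pickle
s=pickle.load(open("pics/w7.pkl","rb"));C=cam("wrist",s);D=np.load("pics/w7d.npy")
A=plane([(30,45),(373,40),(364,285),(50,160)],4,C)[:,:2];print(A.round(1))
e=A[1]-A[0];L=np.hypot(*e);e/=L;n=np.array([e[1],-e[0]]);n*=-np.sign(n[0])
print(L,(A[0]+A[1])/2+110*n, np.arctan2(e[0],-e[1]))
# level: rim of bin near side depth, in tool
Wp=dep([(u,188) for u in range(20,320,40)],D,C);print(Wp.round(1))
for v in (183,186,191,352,350): print(v,dep([(10,v),(60,v),(150,v),(250,v),(300,v)],D,C)[:,1:].round(1).tolist())
E
```

```text
[[ 639.8 -126.2]
 [ 610.6 -340.2]
 [ 443.7 -318.8]
 [ 566.9 -114.8]]
215.8905407292282 [ 516.23960167 -218.34240523] -0.13552078175114982
[[ 563.9 -176.5  100.2]
 [ 561.8 -195.   101.6]
 [ 559.3 -210.9  100.6]
 [ 557.2 -227.6  101.2]
 [ 554.9 -243.3  100.5]
 [ 553.  -259.5  101.7]
 [ 550.8 -275.   101.3]
 [ 548.7 -290.6  101.4]]
183 [[-168.7, 95.9], [-190.9, 95.7], [-229.4, 95.8], [-270.6, 97.3], [-290.6, 98.3]]
186 [[-172.6, 100.5], [-194.2, 100.3], [-231.2, 100.0], [-271.5, 102.2], [-290.8, 102.0]]
191 [[-171.6, 100.3], [-193.5, 100.3], [-231.3, 101.2], [-270.7, 100.3], [-290.5, 102.8]]
352 [[-137.5, 100.6], [-163.5, 100.1], [-250.4, 159.5], [-278.3, 165.3], [-285.1, 136.3]]
350 [[-137.9, 100.4], [-164.8, 100.9], [-249.9, 158.7], [-278.1, 164.4], [-285.3, 137.0]]
```

```bash
python3 - <<'E'
from h import *
R=Rz(-.135)@RD
ctrl.move_l([506.3,-293.3,76],R,vel=45);ctrl.hold(.15);f()
r=ctrl.move_l([506.3,-293.3,66.5],R,vel=6,threshold=2.5);f(r);ctrl.hold(.15);f();ctrl.hold(.05);f()
E
```

```text
26.84 [ 506.6  -293.52   76.47] [ 0.6 -0.2 -4.7] [-0.3   0.01 -0.06] 5.8
True 27.96 [ 506.32 -293.6    68.81] [ 0.2 -0.9  4.2] [-0.08 -0.04  0.02] 5.7
 28.11 [ 506.33 -293.63   68.76] [ 0.1 -0.9  5.5] [-0.   -0.13 -0.  ] 6.0
 28.16 [ 506.32 -293.61   68.76] [ 0.4 -0.6  6.3] [ 0.02 -0.11 -0.  ] 5.7
```

```bash
python3 - <<'E'
from h import *
R=Rz(-.135)@RD
for z in(68.95,69.15,69.35):
    ctrl.move_l([506.32,-293.6,z],R,vel=5);ctrl.hold(.1);s=f(z)
    if s['force'][2]<1.0: break
E
```

```text
68.95 28.98 [ 506.32 -293.58   68.83] [ 0.9 -0.1  2.3] [-0.15 -0.21  0.02] 6.1
69.15 29.32 [ 506.15 -293.52   68.86] [ 0.7 -1.5 -0. ] [-0.24 -0.2  -0.05] 5.9
```

```bash
python3 - <<'E'
from h import *
R=Rz(-.135)@RD
ctrl.gripper_to(0,force=30);ctrl.hold(.1);f()
ctrl.gripper_to(18);f('open')
ctrl.move_l([506.2,-293.5,110],R,vel=30);f()
ctrl.move_l([506.2,-293.5,200],R,vel=120)
s=f();p,d=optics.grab_frame("wrist");cv2.imwrite("pics/w8.png",p[:,:,::-1]);np.save("pics/w8d.npy",d);import pickle;pickle.dump(s,open("pics/w8.pkl","wb"))
E
```

```text
29.64 [ 506.03 -293.45   68.84] [ 1.6 -1.4 -1.8] [-0.31 -0.2  -0.12] 5.7
open 29.92 [ 505.94 -293.18   68.93] [-0.3  0.8  0.7] [-0.02 -0.05 -0.02] 18.2
 31.43 [ 506.02 -293.39  109.72] [-0.7 -0.3 -0.3] [ 0.01  0.02 -0.01] 18.3
 32.33 [ 505.66 -293.08  199.08] [ 0.1 -0.6 -0.5] [ 0.    0.05 -0.  ] 17.5
```

View pics/w8.png

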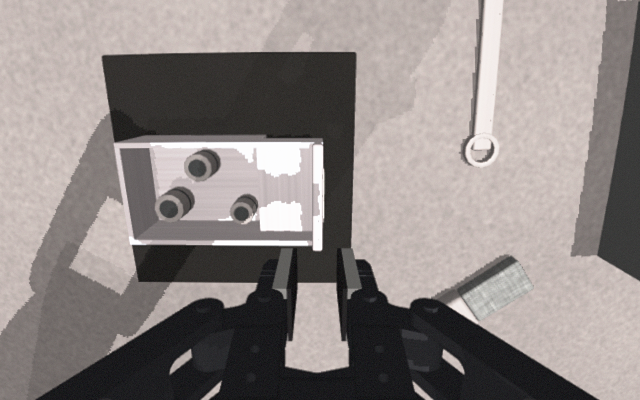

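```bash
python3 - <<'E'
from h import *
import pickle
C=cam("wrist",pickle.load(open("pics/w8.pkl","rb")))
M=plane([(103,55),(356,52),(138,282),(350.5,281)],4,C)[:,:2];print(M.round(1),M.mean(0))
p1=plane([(318,144),(318,249)],68,C)[:,:2]; print(p1.round(1))   # panel ends mid-thickness
r=plane([(114,143),(131,244)],56,C)[:,:2];print(r.round(1))    # rear outer rim corners
pm=p1.mean(0);rm=r.mean(0);e=(rm-pm)/np.hypot(*(rm-pm));print(np.hypot(*(rm-pm)),'mid',pm+76*e)
D=np.load("pics/w8d.npy")
for q in [(180,143),(250,143),(310,143),(318,160),(318,235),(145,242),(200,242),(300,242),(120,160),(128,230)]: print(q,dep([q],D,C).round(1)[0])
p,d=optics.grab_frame("scene");cv2.imwrite("pics/s8.png",p[:,:,::-1])
E
```

```text
[[ 640.1 -125.9]
 [ 611.  -340.5]
 [ 423.7  -94.8]
 [ 396.5 -312.7]] [ 517.83260505 -218.47076183]
[[ 547.  -299.4]
 [ 465.7 -288.4]]
[[ 567.9 -145.3]
 [ 485.  -134.1]]
155.4770430778158 mid [ 516.18101255 -218.52945369]
(180, 143) [ 560.6 -196.2   56.3]
(250, 143) [ 553.  -248.5   54.9]
(310, 143) [ 547.  -293.4   56.3]
(318, 160) [ 535.7 -297.9   69.2]
(318, 235) [ 477.6 -290.    68.4]
(145, 242) [ 485.3 -146.6   56.2]
(200, 242) [ 479.1 -192.2   55.6]
(300, 242) [ 468.3 -273.9   55.7]
(120, 160) [ 554.4 -145.6   55.1]
(128, 230) [ 497.1 -134.6   54.9]
```

View pics/s8.png

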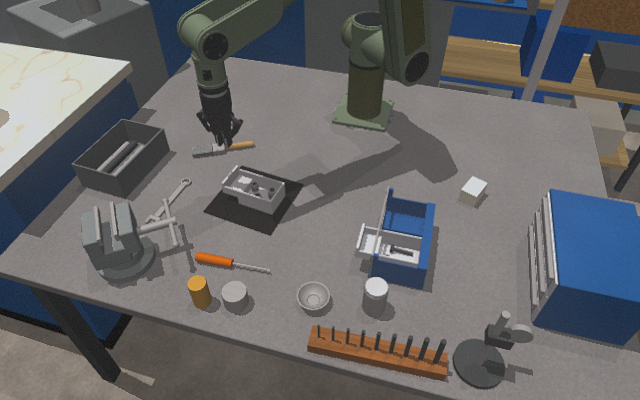

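The bin is flat, with rims at 55–56 mm and the panel top at 68–69 mm. It sits within about 2 mm of the mat's centre, all three sockets are upright, and the bolt bin and everything else are where they started. Handing in.

```bash
python3 - <<'E'
from h import *
ctrl.finish_job()
E
```

```text
the job is handed in; nothing more can be done
```

The socket bin is out of the rack and set down flat in the middle of the mat with all three sockets still standing in it. I handed the job in at about 32 s of the 64 s allowed.

**What I did:** I pinched the front panel and tipped the bin about its rear bottom edge. Gentle pulls touched the lip at a front-edge height of 13 and 14.5 mm and went free at 15.7 mm, so the lip is about 15 mm above the shelf. I drew the bin out along its tipped length at 16 mm, levelled it, and lowered it to contact. I then took the pressing force off to about 0 N before letting go.

**Last checks:**
- **Position:** the bin's middle measured (516.2, −218.5) mm and the mat's centre (517.8, −218.5) mm.
- **Flatness:** the rims were at 55–56 mm and the panel top at 68–69 mm, which fits the bin lying flat on the mat.
- **Surroundings:** in the final picture the bolt bin and the other objects looked undisturbed, and the gripper was clear of everything.

**What disagreed or went wrong:**
- **Rail touch:** on the first descent a gripper knuckle rested on the rack's rail with about 5 N. I stopped, backed off and regripped higher with a narrower opening.
- **Touchdown force:** the pressing force rose to about 6 N before I relieved it.
- **Mat centre:** the three cameras' estimates of the mat's centre differed by up to 5 mm, so I placed the bin mainly by the close wrist view.
- **Lip height:** the camera estimate of about 16.5–18 mm was a little above the 15 mm found by feel.

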